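# Stack the blue-green quail-egg trays for collection

### The job

On the egg-packing table, put the two loose trays of blue-green quail eggs onto the blue-green tray that lies on the red board, either one first, so that the three make one straight, square pile with their long sides lined up. They are eggs: keep the trays level, and set each one down rather than dropping it. Leave the two trays of brown eggs where they are.

Things in the scene. Friction and masses are not known exactly. Their poses are not given: they have to be found in the camera images.
- tray_a: tray of ten pale blue-green quail eggs standing in two rows of five, dark grey plastic with a lighter grey rim, straight closed sides: one of the two loose ones to be stacked. A rigid block, 140 mm long (its x axis) x 58 mm wide (its y axis) x 36 mm high, about 0.15 kg; the eggs stay below the flat rim, so another tray rests level on it. Origin at the centre of the underside, z up. End-for-end symmetric
- tray_b: tray of ten pale blue-green quail eggs standing in two rows of five, dark grey plastic with a lighter grey rim, straight closed sides: the other of the two loose ones to be stacked. A rigid block, 140 mm long (its x axis) x 58 mm wide (its y axis) x 36 mm high, about 0.15 kg; the eggs stay below the flat rim, so another tray rests level on it. Origin at the centre of the underside, z up. End-for-end symmetric
- base_tray: tray of ten pale blue-green quail eggs standing in two rows of five, dark grey plastic with a lighter grey rim, straight closed sides: the foot of the pile, lying loose on the red board, its long axis along the board's. A rigid block, 140 mm long (its x axis) x 58 mm wide (its y axis) x 36 mm high, about 0.15 kg; the eggs stay below the flat rim, so another tray rests level on it. Origin at the centre of the underside, z up. End-for-end symmetric
- board: red flat board, 220 mm (its x axis) x 130 mm (y) x 6 mm thick, fixed to the table; origin at the centre of its underside, on the table top
- brown_a: tray of ten brown quail eggs standing in two rows of five, dark grey plastic with a lighter grey rim, straight closed sides: a bystander, not to be moved. A rigid block, 140 mm long (its x axis) x 58 mm wide (its y axis) x 36 mm high, about 0.15 kg; the eggs stay below the flat rim, so another tray rests level on it. Origin at the centre of the underside, z up. End-for-end symmetric
- brown_b: tray of ten brown quail eggs standing in two rows of five, dark grey plastic with a lighter grey rim, straight closed sides: a bystander, not to be moved. A rigid block, 140 mm long (its x axis) x 58 mm wide (its y axis) x 36 mm high, about 0.15 kg; the eggs stay below the flat rim, so another tray rests level on it. Origin at the centre of the underside, z up. End-for-end symmetric
Things that resemble listed ones, but are neither listed nor needed, are in the scene too. Leave any pink look-alike of the tray_b alone.

How it is judged:
At the end, for the whole second after the job is handed in: Both loose blue-green trays at rest on the bottom one, one on the other (36 and 72 mm up, within 6 mm), each centred on it within 15 mm, long axes within 10 degrees, level within 0.1 rad; the bottom tray at rest, level, within 40 mm of the red board's centre (((horizontal distance between each of tray_a, tray_b and base_tray below 0.015 m and z of tray_a in the frame of base_tray between 0.03 and 0.042 m and angle between the x axis of each of tray_a, tray_b and the x axis of base_tray, either way round below 0.18 rad and angle between each of tray_a, tray_b's own z axis and vertical below 0.1 rad and linear speed of each of tray_a, tray_b below 0.02 m/s and z of tray_b in the frame of base_tray between 0.066 and 0.078 m) or (horizontal distance between each of tray_b, tray_a and base_tray below 0.015 m and z of tray_b in the frame of base_tray between 0.03 and 0.042 m and angle between the x axis of each of tray_b, tray_a and the x axis of base_tray, either way round below 0.18 rad and angle between each of tray_b, tray_a's own z axis and vertical below 0.1 rad and linear speed of each of tray_b, tray_a below 0.02 m/s and z of tray_a in the frame of base_tray between 0.066 and 0.078 m)) and horizontal distance between base_tray and board below 0.04 m and angle between base_tray's own z axis and vertical below 0.1 rad and linear speed of base_tray below 0.02 m/s); the robot touches nothing.
It fails at once if a brown tray is moved by more than 30 mm (distance of any of brown_a, brown_b from where it was at the start of the episode above 0.03 m).
It fails at once if a blue-green tray is tipped by more than 0.6 rad (34 degrees) (angle between any of tray_a, tray_b, base_tray's own z axis and vertical above 0.6 rad).
It fails at once if a blue-green tray is dropped: it moves faster than 0.6 m/s with no finger holding it (a free fall of some 18 mm) ((linear speed of tray_a above 0.6 m/s and contact force between tray_a and the fingers below 0.05 N) or (linear speed of tray_b above 0.6 m/s and contact force between tray_b and the fingers below 0.05 N)).
It also fails if it takes over 58 s, if anything falls off the work surface, if the arm or the gripper's body presses on something with over 40 N, if the wrist force passes 120 N, or if a joint passes its speed limit or range.

### The arm

A 6-joint arm with a two-finger parallel gripper is mounted at the origin on the work surface. World frame = base frame: x ahead of the robot, y to its left, z up, the work surface at z = 0. Lengths are in m, angles in rad, forces in N, time in s.
With the tool pointing down it reaches from about 0.35 to 0.85 m from the base axis. Payload 8.1 kg.
Tool frame: the origin (TCP) lies at the very end of the fingers, on their centre line; the grasp point (between the pads) lies 19 mm behind it (r.grasp_offset is the distance from the TCP to the grasp point, in m); z points along the fingers, y is the line along which they close (so a half turn about z gives the same grasp; the last joint's range is limited). The gripper opens to 85 mm and grips with 20 to 120 N. Pads are 22 mm wide; open, the fingers measure 114 mm over their backs; the gripper's body (76 mm by 85 mm) begins 54 mm behind the grasp point. The pads swing forward as they close: fully open they stand 13 mm farther back than shut.
Start: joints at [1.057, 0.13, 1.488, -0, 1.523, -0.085], TCP at [0.249, 0.546, 0.231] pointing down, gripper open.
Joint ranges: [-2.96, 2.96], [-0.89, 2.26], [0.02, 2.5], [-1.34, 4.48], [0, 2.73], [-2.66, 2.66]. Speed limits (rad/s): [2.39, 2.39, 2.79, 3.14, 3.14, 3.14].

### API

Orientations are given as a unit quaternion [x, y, z, w].
In Python, from bench import telemetry, snapshot, order, r gives the robot as it stands.
- The arm moves only by the tool apply_moves, never from a script. Its argument "moves" is a list of rows, each an object of numbers: "dx", "dy", "dz": the shift along the tool's x, y, z in m; "yaw": the turn about the tool's z in rad; "gripper": the finger opening in m, from 0 to 0.0854. A call has 1 to 12 rows; each row is the pose to reach, as a shift and turn from the pose commanded when the call began, along the tool's axes at that moment; what a row does not reach only later rows make up. A row lasts 1/8 s, in which the tool goes at most 62.5 mm and 10.7 degrees, less where a joint would pass 70% of its speed; a pose out of reach is approached as far as the arm can. A call with a gripper value outside its range is refused whole. The fingers move at their own pace and stop on an object; "grip_force" is the grip in N (left out, the last holds). Time passes only in rows, so rows that repeat a pose let the fingers close. It gives the time, the measured TCP pose, the force, the opening and the grip force at its end, in the units of the state.
- telemetry.get_state(): the state, without advancing time (a new reading comes with each control period).
- snapshot(name): name is "scene" or "top" or "wrist"; returns a dict with "pixels" (400x640x3 uint8, blue, green, red), "vertical_fov" (degrees; the focal length in pixels is half the picture's height over the tangent of half this angle, whatever the lens; pixels are square), "cx", "cy" (the principal point, pixels), "dist" ([k1, k2, p1, p2, k3] as OpenCV has them; the pictures are not rectified), "rvec" (rotation vector, rad) and "tvec" (3), from world to camera coordinates, as OpenCV has them; the wrist camera has in their place "tool_from_camera" (4x4, takes a point from camera to tool coordinates, whose origin is the TCP and whose axes are the flange's). Camera axes: x right, y down, z forward; pixel columns grow to the right and rows downward; lengths in m; the calibration is good to about 2 mm. A picture is of the moment at which its call begins: read the wrist's pose just before it. There is no depth.
- order.finish_job(): hands the job in; it is judged then, once.
The state is a dict: "clock": time; "q": joint angles; "joint_velocities": joint speeds; "joint_efforts": joint torques, N m; "eef_pos": TCP position; "tool_rot": TCP orientation; "wrist_force": force on the tool from outside, world axes, zero at the start; "moment": the same for the moment, N m; "width": opening from 0.0 (shut) to 1.0 (fully open); "grip_force": force on a finger pad.
Only numpy, scipy, OpenCV 4.12 (cv2) and the standard library are available. Lean on these libraries where they do the work, as an engineer would, in place of code of your own. Each camera call takes 0.05 s, during which the arm holds its last target. There are 200 camera calls.

## Working session

There is one attempt and no reset: what is moved stays moved. The work goes in short steps, Python scripts to look and compute and a tool call to move; the robot and the scene stay as the last step left them, time stands still between calls to the robot, and variables do not carry over. Pictures are saved under pics/ and viewed, at most 10 in all, crops included, and the job is handed in when it is done.

Besides the shell and the picture viewer there is one more tool, called after ">>>" as a command line: name --argument value ..., lists and objects as JSON in quotes. apply_moves: Moves the arm, as the interface text tells. Its arguments: {"type":"object","properties":{"moves":{"type":"array"},"grip_force":{"type":"number"}},"required":["moves"]}

```bash
mkdir -p pics; ls; python3 - <<'E'
from bench import telemetry, snapshot, order, r
import cv2,pickle
s=telemetry.get_state(); print({k:s[k] for k in('clock','eef_pos','tool_rot','width','wrist_force')})
for n in('top','scene'):
    d=snapshot(n); cv2.imwrite(f'pics/{n}0.png',d['pixels']); pickle.dump(d,open(f'{n}0.pkl','wb'))
    print({k:v for k,v in d.items() if k!='pixels'})
E
```

```text
pics
{'clock': 0.0, 'eef_pos': array([0.24918847, 0.54521463, 0.23021177]), 'tool_rot': array([ 2.12756383e-01,  9.77104837e-01, -8.85612589e-04, -2.72112968e-04]), 'width': 0.9983535890479845, 'wrist_force': array([0.59578392, 0.20888028, 0.08552049])}
{'vertical_fov': 46.30407103777572, 'cx': 317.6976404636052, 'cy': 198.1194408556227, 'dist': array([-0.12876839,  0.        ,  0.        ,  0.        ,  0.        ]), 'rvec': array([ 2.18305666, -2.19604881,  0.11429421]), 'tvec': array([5.37804497e-04, 4.40727292e-01, 9.40531784e-01])}
{'vertical_fov': 45.05927713457022, 'cx': 319.23358186622465, 'cy': 200.17574766575515, 'dist': array([-0.07428194,  0.        ,  0.        ,  0.        ,  0.        ]), 'rvec': array([ 1.00172711,  2.61065836, -0.8323161 ]), 'tvec': array([ 0.33327415, -0.22321057,  1.36216824])}
```

View pics/top0.png

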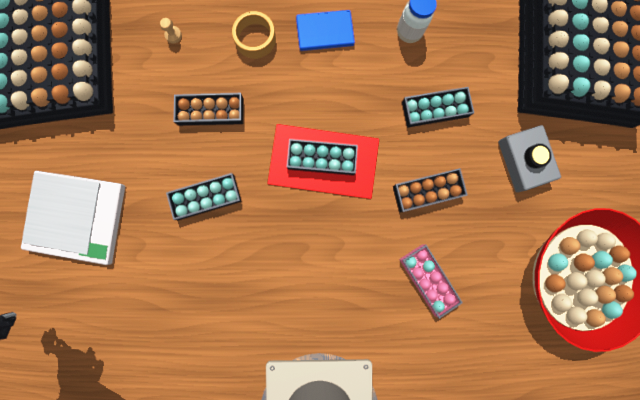

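View pics/scene0.png

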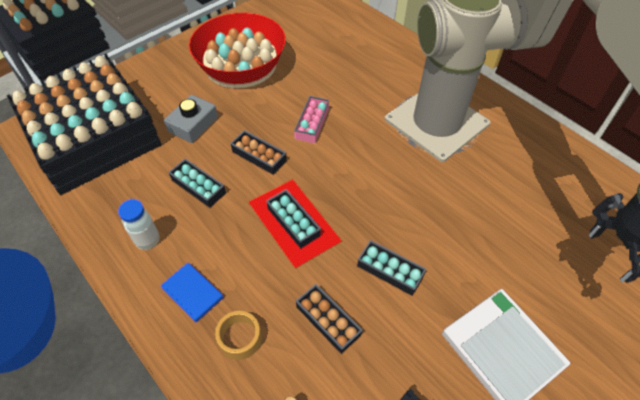

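Top view: the loose blue-green trays are at (205,197) and (438,106), and the base is on the red board at (322,157). Things they could be confused with are the brown trays at (208,109) and (430,191), and the pink tray with a few blue-green eggs at (430,282). I choose the two all-blue-green ones. The scene view agrees, showing them at (392,267) and (198,183), with the base at (294,218).

```bash
cat > h.py <<'E'
import cv2,numpy as np
from bench import telemetry, snapshot
from scipy.spatial.transform import Rotation as R
def K(d):
    f=d['pixels'].shape[0]/2/np.tan(np.radians(d['vertical_fov'])/2)
    return np.array([[f,0,d['cx']],[0,f,d['cy']],[0,0,1]])
def ext(d,st=None):   # camera->world rotation, camera centre
    if 'rvec' in d:
        Rc=cv2.Rodrigues(d['rvec'])[0].T; return Rc,-Rc@d['tvec']
    T=d['tool_from_camera']; Rt=R.from_quat(st['tool_rot']).as_matrix()
    return Rt@T[:3,:3], Rt@T[:3,3]+st['eef_pos']
def cast(d,px,z,st=None):
    Rc,c=ext(d,st); n=cv2.undistortPoints(np.float64(px).reshape(-1,1,2),K(d),d['dist']).reshape(-1,2)
    v=np.c_[n,np.ones(len(n))]@Rc.T
    return c+v*((z-c[2])/v[:,2])[:,None]
def eggs(img):
    h=cv2.cvtColor(img,cv2.COLOR_BGR2HSV)
    return cv2.inRange(h,(75,50,60),(100,255,255))
def rect_of(P):   # world xy points -> centre, (long,short), yaw of long axis
    (c,s,a)=cv2.minAreaRect(np.float32(P[:,:2]*1000)); a=np.radians(a)
    if s[0]<s[1]: s=s[::-1]; a+=np.pi/2
    a=(a+np.pi/2)%np.pi-np.pi/2
    return np.array(c)/1000,np.array(s),a
def tray(d,ctr,half,z=0.036,st=None,vmin=85):
    img=d['pixels']; h=cv2.cvtColor(img,cv2.COLOR_BGR2HSV)
    win=np.zeros(img.shape[:2],np.uint8); cv2.circle(win,ctr,half,255,-1)
    m=cv2.inRange(h,(0,0,vmin),(180,75,255))&win
    lab=cv2.connectedComponentsWithStats(m); i=1+np.argmax(lab[2][1:,4]); m=np.uint8(lab[1]==i)*255
    p=np.argwhere(m)[:,::-1]; e=np.argwhere(eggs(img)&win)[:,::-1]
    E=cast(d,e,z-0.006,st)[:,:2]; w,v=np.linalg.eigh(np.cov(E.T)); a=np.arctan2(v[1,1],v[0,1])
    return rect_of(cast(d,p,z,st)),(E.mean(0),(a+np.pi/2)%np.pi-np.pi/2),m
E
python3 - <<'E'
from h import *; import pickle
d=pickle.load(open('top0.pkl','rb')); d2=pickle.load(open('scene0.pkl','rb')); img=d['pixels']; rows=[]
print('cam',ext(d)[1])
for c,z in(((205,197),.036),((438,106),.036),((322,157),.042)):
    a,b,m=tray(d,c,44,z); print(c,a,b)
    x,y=c; s=np.s_[y-35:y+35,x-50:x+50]
    rows.append(np.hstack([cv2.resize(q[s],None,fx=3.8,fy=2.8*1) if 0 else cv2.resize(q[s],(280,196),interpolation=0) for q in(img,cv2.cvtColor(m,8))]))
cv2.imwrite('pics/crop.png',np.vstack(rows))
# board
h=cv2.cvtColor(img,cv2.COLOR_BGR2HSV); m=cv2.inRange(h,(0,170,120),(5,255,255))|cv2.inRange(h,(174,170,120),(180,255,255)); m[:,450:]=0
print('board',rect_of(cast(d,np.argwhere(m)[:,::-1],.006)))
for c,z in(((392,267),.036),((198,183),.036),((294,218),.042)):
    a,b,m=tray(d2,c,44,z); print(c,a,b)
E
```

```text
cam [0.36172438 0.01900642 0.97346551]
(205, 197) (array([0.44465067, 0.23138791]), array([140.48719788,  58.71452332]), np.float64(-1.2880803719257239)) (array([0.44435296, 0.22993772]), np.float64(-1.2882432804386248))
(438, 106) (array([ 0.63370068, -0.25668524]), array([141.16744995,  58.76729584]), np.float64(-1.3926166851805477)) (array([ 0.63223904, -0.25572564]), np.float64(-1.3868900188511373))
(322, 157) (array([ 0.52427301, -0.01057288]), array([138.44572449,  58.02713394]), np.float64(1.4782650610362023)) (array([ 0.52390745, -0.01015477]), np.float64(1.4825838878122788))
board (array([ 0.51992242, -0.01459846]), array([219.38484192, 130.29911804]), np.float64(1.4250314003227178))
(392, 267) (array([0.44563428, 0.23409415]), array([141.15437317,  60.63862228]), np.float64(-1.2794534277590621)) (array([0.44648812, 0.23511956]), np.float64(-1.2918281225263466))
(198, 183) (array([ 0.63412378, -0.25551697]), array([140.97183228,  58.89097214]), np.float64(-1.3932616861518081)) (array([ 0.6344255 , -0.25336879]), np.float64(-1.3961455015861484))
(294, 218) (array([ 0.52603424, -0.0081965 ]), array([138.77630615,  58.12893295]), np.float64(1.4769814173907845)) (array([ 0.52661835, -0.00667428]), np.float64(1.4764432417816624))
```

View pics/crop.png

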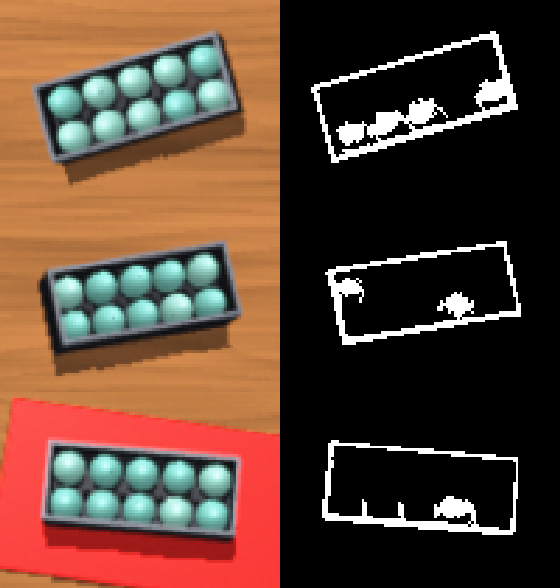

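The crops show three all-blue-green trays, and the rim rectangles measure about 140 x 58 mm in both views, which agree within 3 mm. The board measures 219 x 130 mm. Next is hovering over the left tray.

```bash
cat >> h.py <<'E'
def go(x,y,z,long):
    s=telemetry.get_state(); M=R.from_quat(s['tool_rot']).as_matrix(); p=s['eef_pos']
    d=M.T@(np.array([x,y,z])-p); cur=np.arctan2(M[1,0],M[0,0])
    w=(long-cur+np.pi/2)%np.pi-np.pi/2
    print('t',round(s['clock'],2),'tcp',p.round(4),'long',round(cur,4),'tilt',np.arccos(-M[2,2]).round(4),'w',round(s['width']*.0854,4),'F',np.round(s['wrist_force'],1),'q6',s['q'][5].round(2))
    print('d',d.round(4),'yaw',round(-w,4),'alt',round(-w+np.pi*np.sign(w),3))
E
python3 -c "
from h import *
go(.445,.2325,.15,-1.287)"
```

```text
t 0.1 tcp [0.2492 0.5452 0.2303] long 2.7128 tilt 0.0017 w 0.0856 F [-0.1 -0.3  1.2] q6 -0.09
d [-0.3081 -0.2029  0.0806] yaw 0.8582 alt -2.283
```

>>> apply_moves --moves '[{"dx":-0.308,"dy":-0.203,"dz":0.08,"yaw":0.858,"gripper":0.085},{"dx":-0.308,"dy":-0.203,"dz":0.08,"yaw":0.858},{"dx":-0.308,"dy":-0.203,"dz":0.08,"yaw":0.858},{"dx":-0.308,"dy":-0.203,"dz":0.08,"yaw":0.858},{"dx":-0.308,"dy":-0.203,"dz":0.08,"yaw":0.858},{"dx":-0.308,"dy":-0.203,"dz":0.08,"yaw":0.858},{"dx":-0.308,"dy":-0.203,"dz":0.08,"yaw":0.858},{"dx":-0.308,"dy":-0.203,"dz":0.08,"yaw":0.858},{"dx":-0.308,"dy":-0.203,"dz":0.08,"yaw":0.858},{"dx":-0.308,"dy":-0.203,"dz":0.08,"yaw":0.858},{"dx":-0.308,"dy":-0.203,"dz":0.08,"yaw":0.858}]'

```text
$.moves[1]: bad value
```

```bash
python3 - <<'E'
from h import *
go(.445,.2325,.009,-1.287)
s=telemetry.get_state(); d=snapshot('wrist'); cv2.imwrite('pics/w1.png',d['pixels'])
e=np.argwhere(eggs(d['pixels']))[:,::-1]; c=e.mean(0); print(c,len(e), cast(d,[c],.03,s))
E
```

```text
t 0.1 tcp [0.2492 0.5452 0.2303] long 2.7128 tilt 0.0017 w 0.0856 F [-0.1 -0.3  1.2] q6 -0.09
d [-0.3081 -0.2026  0.2216] yaw 0.8582 alt -2.283
[147.75    394.38125] 160 [[0.44229364 0.18902925 0.03      ]]
```

View pics/w1.png

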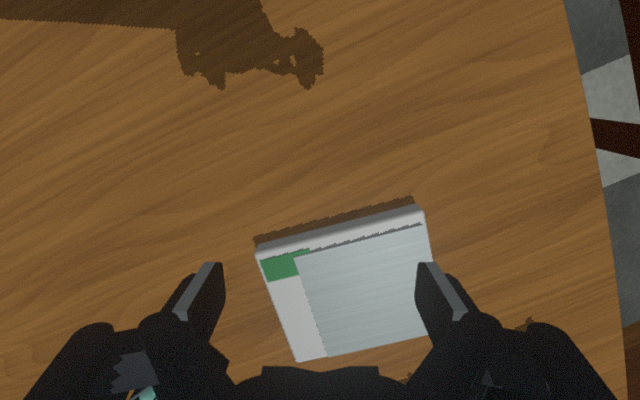

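The move was refused because every row needs all its values. The picture is from the start pose and shows only the scale at (345,280) between the fingers.

>>> apply_moves --moves '[{"dx":-0.308,"dy":-0.203,"dz":0.08,"yaw":0.858,"gripper":0.085},{"dx":-0.308,"dy":-0.203,"dz":0.08,"yaw":0.858,"gripper":0.085},{"dx":-0.308,"dy":-0.203,"dz":0.08,"yaw":0.858,"gripper":0.085},{"dx":-0.308,"dy":-0.203,"dz":0.08,"yaw":0.858,"gripper":0.085},{"dx":-0.308,"dy":-0.203,"dz":0.08,"yaw":0.858,"gripper":0.085},{"dx":-0.308,"dy":-0.203,"dz":0.08,"yaw":0.858,"gripper":0.085},{"dx":-0.308,"dy":-0.203,"dz":0.08,"yaw":0.858,"gripper":0.085},{"dx":-0.308,"dy":-0.203,"dz":0.08,"yaw":0.858,"gripper":0.085},{"dx":-0.308,"dy":-0.203,"dz":0.08,"yaw":0.858,"gripper":0.085},{"dx":-0.308,"dy":-0.203,"dz":0.08,"yaw":0.858,"gripper":0.085}]'

```text
clock: 1.4
eef_pos: [0.4447, 0.2343, 0.1516]
tool_rot: [0.599, 0.801, 0.0, 0.0]
wrist_force: [-0.5, 1.3, -0.1]
width: 0.996
grip_force: 0.0
```

```bash
python3 - <<'E'
from h import *
go(.445,.2325,.009,-1.287)
s=telemetry.get_state(); d=snapshot('wrist'); cv2.imwrite('pics/w2.png',d['pixels'])
e=np.argwhere(eggs(d['pixels']))[:,::-1]; c=e.mean(0); print(c,len(e), cast(d,[c],.03,s))
E
```

```text
t 1.4 tcp [0.4447 0.2343 0.1516] long 1.8569 tilt 0.0005 w 0.0851 F [-0.5  1.3 -0.1] q6 0.1
d [-0.0018 -0.0003  0.1426] yaw 0.0023 alt -3.139
[320.9911531  183.88529015] 6669 [[0.44411108 0.24107854 0.03      ]]
```

View pics/w2.png

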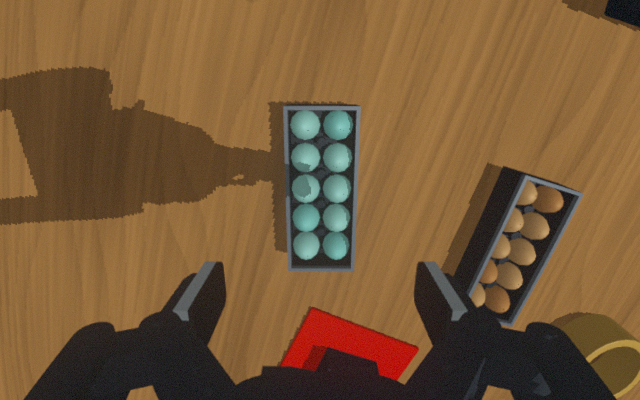

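The tray is centred between the fingers, with rim corners at about (284,106), (360,106), (353,270) and (289,270). I'll check the offset along its length with these.

```bash
python3 - <<'E'
from h import *
s=telemetry.get_state(); d=snapshot('wrist')
P=cast(d,[(284,106),(360,106),(353,270),(289,270)],.036,s); print(P.round(4),P.mean(0),rect_of(P))
t=tray(d,(321,186),95,.036,s); print(t[:2])
E
```

```text
[[0.4    0.2928 0.036 ]
 [0.4545 0.3088 0.036 ]
 [0.4927 0.1754 0.036 ]
 [0.4389 0.1596 0.036 ]] [0.4465099  0.23414217 0.036     ] (array([0.44669278, 0.23421336]), array([138.77613831,  56.8670311 ]), np.float64(-1.2864911638347327))
((array([0.44612637, 0.23381589]), array([140.48446655,  58.44858932]), np.float64(-1.289301664312121)), (array([0.4445036 , 0.23969054]), np.float64(-1.2880993369682026)))
```

>>> apply_moves --moves '[{"dx":-0.001,"dy":0.001,"dz":0.05,"yaw":0.002,"gripper":0.085},{"dx":-0.001,"dy":0.001,"dz":0.095,"yaw":0.002,"gripper":0.085},{"dx":-0.001,"dy":0.001,"dz":0.125,"yaw":0.002,"gripper":0.085},{"dx":-0.001,"dy":0.001,"dz":0.14,"yaw":0.002,"gripper":0.085},{"dx":-0.001,"dy":0.001,"dz":0.142,"yaw":0.002,"gripper":0.085},{"dx":-0.001,"dy":0.001,"dz":0.142,"yaw":0.002,"gripper":0.085},{"dx":-0.001,"dy":0.001,"dz":0.142,"yaw":0.002,"gripper":0.04},{"dx":-0.001,"dy":0.001,"dz":0.142,"yaw":0.002,"gripper":0.04},{"dx":-0.001,"dy":0.001,"dz":0.142,"yaw":0.002,"gripper":0.04},{"dx":-0.001,"dy":0.001,"dz":0.142,"yaw":0.002,"gripper":0.04},{"dx":-0.001,"dy":0.001,"dz":0.142,"yaw":0.002,"gripper":0.04},{"dx":-0.001,"dy":0.001,"dz":0.142,"yaw":0.002,"gripper":0.04}]' --grip_force 40

```text
clock: 3.0
eef_pos: [0.4475, 0.2328, 0.0106]
tool_rot: [0.601, 0.799, 0.001, 0.001]
wrist_force: [-0.4, 0.4, 5.9]
width: 0.671
grip_force: 44.0
```

Gripped at about 57 mm. Lifting gently.

>>> apply_moves --moves '[{"dx":0,"dy":0,"dz":-0.005,"yaw":0,"gripper":0.04},{"dx":0,"dy":0,"dz":-0.02,"yaw":0,"gripper":0.04},{"dx":0,"dy":0,"dz":-0.045,"yaw":0,"gripper":0.04},{"dx":0,"dy":0,"dz":-0.075,"yaw":0,"gripper":0.04},{"dx":0,"dy":0,"dz":-0.1,"yaw":0,"gripper":0.04},{"dx":0,"dy":0,"dz":-0.12,"yaw":0,"gripper":0.04},{"dx":0,"dy":0,"dz":-0.12,"yaw":0,"gripper":0.04}]'

```text
clock: 3.88
eef_pos: [0.4478, 0.2329, 0.1319]
tool_rot: [0.601, 0.799, 0.002, 0.001]
wrist_force: [-0.4, 0.7, -2.4]
width: 0.668
grip_force: 43.3
```

```bash
python3 - <<'E'
from h import *
s=telemetry.get_state(); d=snapshot('wrist'); cv2.imwrite('pics/w3.png',d['pixels']);
go(.525,-.009,.13,1.4777)
E
```

```text
t 3.92 tcp [0.4469 0.2325 0.1303] long 1.8528 tilt 0.0021 w 0.0576 F [-0.9  0.2 -2.3] q6 0.1
d [-0.2537  0.0077  0.0003] yaw 0.3751 alt -2.766
```

View pics/w3.png

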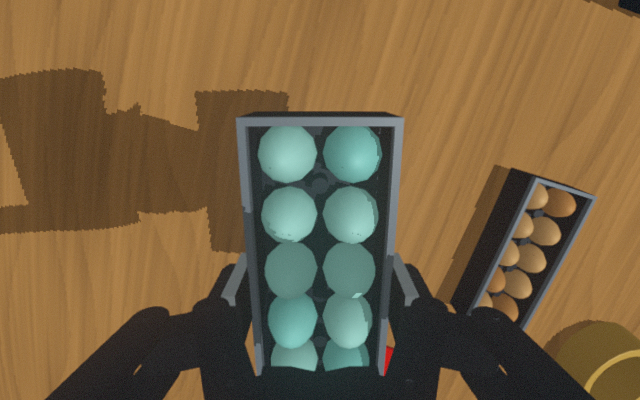

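The tray is held square and level, with the fingers at its mid-length, around (240,280) and (400,280). Carrying it over the base.

>>> apply_moves --moves '[{"dx":-0.01,"dy":0,"dz":0,"yaw":0.01,"gripper":0.04},{"dx":-0.035,"dy":0.001,"dz":0,"yaw":0.05,"gripper":0.04},{"dx":-0.07,"dy":0.002,"dz":0,"yaw":0.1,"gripper":0.04},{"dx":-0.11,"dy":0.003,"dz":0,"yaw":0.16,"gripper":0.04},{"dx":-0.15,"dy":0.005,"dz":0,"yaw":0.22,"gripper":0.04},{"dx":-0.19,"dy":0.006,"dz":0,"yaw":0.28,"gripper":0.04},{"dx":-0.22,"dy":0.007,"dz":0,"yaw":0.33,"gripper":0.04},{"dx":-0.243,"dy":0.008,"dz":0,"yaw":0.36,"gripper":0.04},{"dx":-0.254,"dy":0.008,"dz":0,"yaw":0.375,"gripper":0.04},{"dx":-0.255,"dy":0.008,"dz":0,"yaw":0.375,"gripper":0.04},{"dx":-0.255,"dy":0.008,"dz":0,"yaw":0.375,"gripper":0.04}]'

```text
clock: 5.3
eef_pos: [0.5246, -0.0098, 0.1289]
tool_rot: [0.739, 0.674, -0.0, -0.0]
wrist_force: [-1.1, -0.1, -1.5]
width: 0.671
grip_force: 43.2
```

```bash
python3 - <<'E'
from h import *
s=telemetry.get_state(); go(.5257,-.010,.0525,1.4777)
# held tray and base seen by scene camera
d=snapshot('scene'); cv2.imwrite('pics/s1.png',d['pixels'])
E
```

```text
t 5.3 tcp [ 0.5246 -0.0098  0.1289] long 1.4785 tilt 0.0008 w 0.0573 F [-1.1 -0.1 -1.5] q6 -0.02
d [-0.0001  0.0012  0.0764] yaw 0.0008 alt -3.141
```

View pics/s1.png

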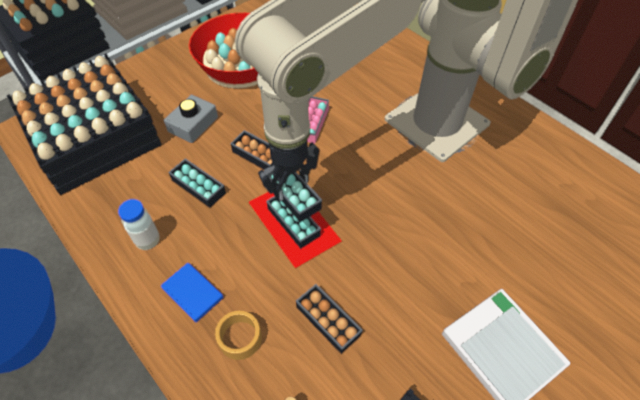

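It is aligned above the base at (294,218), so lowering to just above contact.

>>> apply_moves --moves '[{"dx":0,"dy":0.001,"dz":0.015,"yaw":0,"gripper":0.04},{"dx":0,"dy":0.001,"dz":0.035,"yaw":0,"gripper":0.04},{"dx":0,"dy":0.001,"dz":0.055,"yaw":0,"gripper":0.04},{"dx":0,"dy":0.001,"dz":0.066,"yaw":0,"gripper":0.04},{"dx":0,"dy":0.001,"dz":0.071,"yaw":0,"gripper":0.04},{"dx":0,"dy":0.001,"dz":0.073,"yaw":0,"gripper":0.04},{"dx":0,"dy":0.001,"dz":0.075,"yaw":0,"gripper":0.04},{"dx":0,"dy":0.001,"dz":0.076,"yaw":0,"gripper":0.04},{"dx":0,"dy":0.001,"dz":0.076,"yaw":0,"gripper":0.04}]'

```text
clock: 6.48
eef_pos: [0.5262, -0.0105, 0.0536]
tool_rot: [0.739, 0.673, 0.0, 0.0]
wrist_force: [0.1, -0.3, -2.6]
width: 0.666
grip_force: 43.2
```

>>> apply_moves --moves '[{"dx":0,"dy":0,"dz":0.001,"yaw":0,"gripper":0.04},{"dx":0,"dy":0,"dz":0.002,"yaw":0,"gripper":0.04},{"dx":0,"dy":0,"dz":0.002,"yaw":0,"gripper":0.04}]'

```text
clock: 6.85
eef_pos: [0.5264, -0.0105, 0.0527]
tool_rot: [0.739, 0.673, 0.0, 0.0]
wrist_force: [-5.9, -0.1, 10.1]
width: 0.669
grip_force: 44.6
```

Contact is made (Fz went up). Releasing, then rising.

>>> apply_moves --moves '[{"dx":0,"dy":0,"dz":0,"yaw":0,"gripper":0.06},{"dx":0,"dy":0,"dz":0,"yaw":0,"gripper":0.085},{"dx":0,"dy":0,"dz":0,"yaw":0,"gripper":0.085},{"dx":0,"dy":0,"dz":0,"yaw":0,"gripper":0.085},{"dx":0,"dy":0,"dz":0,"yaw":0,"gripper":0.085},{"dx":0,"dy":0,"dz":-0.02,"yaw":0,"gripper":0.085},{"dx":0,"dy":0,"dz":-0.05,"yaw":0,"gripper":0.085},{"dx":0,"dy":0,"dz":-0.1,"yaw":0,"gripper":0.085},{"dx":0,"dy":0,"dz":-0.13,"yaw":0,"gripper":0.085},{"dx":0,"dy":0,"dz":-0.13,"yaw":0,"gripper":0.085},{"dx":0,"dy":0,"dz":-0.13,"yaw":0,"gripper":0.085}]'

```text
clock: 8.22
eef_pos: [0.5256, -0.0104, 0.1804]
tool_rot: [0.739, 0.673, -0.0, -0.0]
wrist_force: [0.4, -0.3, -0.7]
width: 0.999
grip_force: 0.0
```

```bash
python3 - <<'E'
from h import *
go(.634,-.256,.15,-1.393)
s=telemetry.get_state(); d=snapshot('wrist'); cv2.imwrite('pics/w4.png',d['pixels'])
print(tray(d,(320,170),120,.078,s)[:2])
E
```

```text
t 8.22 tcp [ 0.5256 -0.0104  0.1804] long 1.4778 tilt 0.0011 w 0.0853 F [ 0.4 -0.3 -0.7] q6 -0.02
d [-0.2344  0.1308  0.0303] yaw -0.2708 alt 2.871
((array([ 0.52664343, -0.00909101]), array([140.33868408,  58.00876236]), np.float64(1.47751138644771)), (array([ 0.52717272, -0.00313277]), np.float64(1.4782981181508532)))
```

View pics/w4.png

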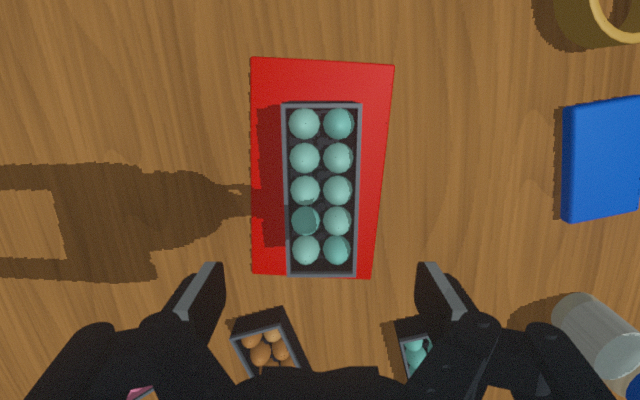

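The wrist view shows the first tray settled square on the base, centred at (321,189), with a measured centre of (0.5266,-0.0091) and the right size at z=78 mm. On to the right tray.

>>> apply_moves --moves '[{"dx":-0.234,"dy":0.131,"dz":0.03,"yaw":-0.271,"gripper":0.085},{"dx":-0.234,"dy":0.131,"dz":0.03,"yaw":-0.271,"gripper":0.085},{"dx":-0.234,"dy":0.131,"dz":0.03,"yaw":-0.271,"gripper":0.085},{"dx":-0.234,"dy":0.131,"dz":0.03,"yaw":-0.271,"gripper":0.085},{"dx":-0.234,"dy":0.131,"dz":0.03,"yaw":-0.271,"gripper":0.085},{"dx":-0.234,"dy":0.131,"dz":0.03,"yaw":-0.271,"gripper":0.085},{"dx":-0.234,"dy":0.131,"dz":0.03,"yaw":-0.271,"gripper":0.085},{"dx":-0.234,"dy":0.131,"dz":0.03,"yaw":-0.271,"gripper":0.085},{"dx":-0.234,"dy":0.131,"dz":0.03,"yaw":-0.271,"gripper":0.085}]'

```text
clock: 9.4
eef_pos: [0.6348, -0.2546, 0.1518]
tool_rot: [0.641, 0.768, 0.0, 0.0]
wrist_force: [0.9, -0.2, 0.3]
width: 0.992
grip_force: 0.0
```

```bash
python3 - <<'E'
from h import *
s=telemetry.get_state(); d=snapshot('wrist')
(c,z,a),b,_=tray(d,(321,186),95,.036,s); print(c,z,a,b); go(*c,.0095,a)
E
```

```text
[ 0.63494257 -0.25559927] [139.8901062   58.45320511] -1.3933250194514812 (array([ 0.63397235, -0.24984239]), np.float64(-1.3932664407567126))
t 9.45 tcp [ 0.6349 -0.2548  0.1518] long 1.7499 tilt 0.0006 w 0.0848 F [ 0.2 -0.6  0.1] q6 -0.64
d [-8.000e-04 -1.000e-04  1.423e-01] yaw 0.0016 alt -3.14
```

>>> apply_moves --moves '[{"dx":-0.001,"dy":0,"dz":0.05,"yaw":0.002,"gripper":0.085},{"dx":-0.001,"dy":0,"dz":0.095,"yaw":0.002,"gripper":0.085},{"dx":-0.001,"dy":0,"dz":0.125,"yaw":0.002,"gripper":0.085},{"dx":-0.001,"dy":0,"dz":0.139,"yaw":0.002,"gripper":0.085},{"dx":-0.001,"dy":0,"dz":0.141,"yaw":0.002,"gripper":0.085},{"dx":-0.001,"dy":0,"dz":0.141,"yaw":0.002,"gripper":0.085},{"dx":-0.001,"dy":0,"dz":0.141,"yaw":0.002,"gripper":0.04},{"dx":-0.001,"dy":0,"dz":0.141,"yaw":0.002,"gripper":0.04},{"dx":-0.001,"dy":0,"dz":0.141,"yaw":0.002,"gripper":0.04},{"dx":-0.001,"dy":0,"dz":0.141,"yaw":0.002,"gripper":0.04},{"dx":-0.001,"dy":0,"dz":0.141,"yaw":0.002,"gripper":0.04},{"dx":-0.001,"dy":0,"dz":0.141,"yaw":0.002,"gripper":0.04}]' --grip_force 40

```text
clock: 10.95
eef_pos: [0.636, -0.2571, 0.012]
tool_rot: [0.642, 0.767, 0.0, 0.001]
wrist_force: [-0.0, 0.4, 5.7]
width: 0.67
grip_force: 44.3
```

>>> apply_moves --moves '[{"dx":0,"dy":0,"dz":-0.005,"yaw":0,"gripper":0.04},{"dx":0,"dy":0,"dz":-0.02,"yaw":0,"gripper":0.04},{"dx":0,"dy":0,"dz":-0.05,"yaw":0,"gripper":0.04},{"dx":0,"dy":0,"dz":-0.085,"yaw":0,"gripper":0.04},{"dx":0,"dy":0,"dz":-0.12,"yaw":0,"gripper":0.04},{"dx":0,"dy":0,"dz":-0.14,"yaw":0,"gripper":0.04},{"dx":0,"dy":0,"dz":-0.14,"yaw":0,"gripper":0.04},{"dx":0,"dy":0,"dz":-0.14,"yaw":0,"gripper":0.04}]'

```text
clock: 11.95
eef_pos: [0.6341, -0.2562, 0.1484]
tool_rot: [0.642, 0.766, -0.0, -0.001]
wrist_force: [-0.1, -0.5, -1.9]
width: 0.666
grip_force: 43.4
```

```bash
python3 - <<'E'
from h import *
go(.5266,-.0091,.15,1.4775)
d=snapshot('wrist'); cv2.imwrite('pics/w5.png',d['pixels'])
E
```

```text
t 11.95 tcp [ 0.6341 -0.2562  0.1484] long 1.7467 tilt 0.0025 w 0.0569 F [-0.1 -0.5 -1.9] q6 -0.63
d [ 0.2621 -0.0626 -0.001 ] yaw 0.2692 alt -2.872
```

View pics/w5.png

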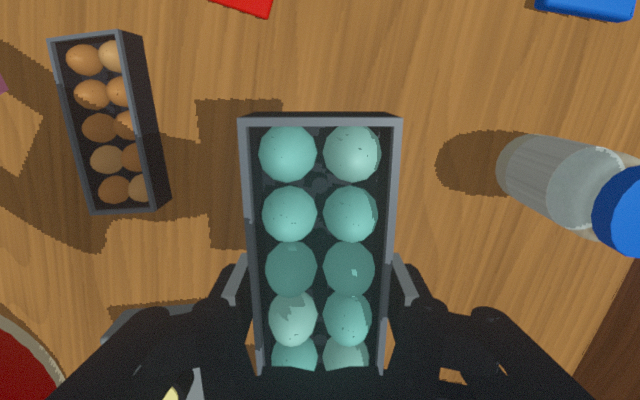

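The second tray is held the same way, square and centred at about (320,250).

>>> apply_moves --moves '[{"dx":0.01,"dy":-0.002,"dz":0,"yaw":0.01,"gripper":0.04},{"dx":0.035,"dy":-0.008,"dz":0,"yaw":0.035,"gripper":0.04},{"dx":0.07,"dy":-0.017,"dz":0,"yaw":0.07,"gripper":0.04},{"dx":0.11,"dy":-0.027,"dz":0,"yaw":0.115,"gripper":0.04},{"dx":0.15,"dy":-0.036,"dz":0,"yaw":0.155,"gripper":0.04},{"dx":0.19,"dy":-0.046,"dz":0,"yaw":0.195,"gripper":0.04},{"dx":0.225,"dy":-0.054,"dz":0,"yaw":0.23,"gripper":0.04},{"dx":0.25,"dy":-0.06,"dz":0,"yaw":0.26,"gripper":0.04},{"dx":0.26,"dy":-0.063,"dz":0,"yaw":0.269,"gripper":0.04},{"dx":0.261,"dy":-0.063,"dz":0,"yaw":0.269,"gripper":0.04},{"dx":0.261,"dy":-0.063,"dz":0,"yaw":0.269,"gripper":0.04}]'

```text
clock: 13.38
eef_pos: [0.5274, -0.0113, 0.1502]
tool_rot: [0.739, 0.673, -0.0, 0.0]
wrist_force: [-0.6, -0.1, -0.7]
width: 0.666
grip_force: 43.4
```

```bash
python3 -c "
from h import *
go(.5266,-.0101,.0885,1.4775)"
```

```text
t 13.38 tcp [ 0.5274 -0.0113  0.1502] long 1.4777 tilt 0.0003 w 0.0569 F [-0.6 -0.1 -0.7] q6 -0.03
d [ 0.0011 -0.0009  0.0617] yaw 0.0002 alt -3.141
```

>>> apply_moves --moves '[{"dx":0.001,"dy":-0.001,"dz":0.012,"yaw":0,"gripper":0.04},{"dx":0.001,"dy":-0.001,"dz":0.03,"yaw":0,"gripper":0.04},{"dx":0.001,"dy":-0.001,"dz":0.044,"yaw":0,"gripper":0.04},{"dx":0.001,"dy":-0.001,"dz":0.052,"yaw":0,"gripper":0.04},{"dx":0.001,"dy":-0.001,"dz":0.056,"yaw":0,"gripper":0.04},{"dx":0.001,"dy":-0.001,"dz":0.058,"yaw":0,"gripper":0.04},{"dx":0.001,"dy":-0.001,"dz":0.059,"yaw":0,"gripper":0.04},{"dx":0.001,"dy":-0.001,"dz":0.06,"yaw":0,"gripper":0.04},{"dx":0.001,"dy":-0.001,"dz":0.06,"yaw":0,"gripper":0.04}]'

```text
clock: 14.5
eef_pos: [0.5264, -0.0096, 0.0905]
tool_rot: [0.739, 0.673, 0.0, 0.0]
wrist_force: [-0.3, -0.3, -0.8]
width: 0.671
grip_force: 43.4
```

>>> apply_moves --moves '[{"dx":0,"dy":0,"dz":0.001,"yaw":0,"gripper":0.04},{"dx":0,"dy":0,"dz":0.002,"yaw":0,"gripper":0.04},{"dx":0,"dy":0,"dz":0.002,"yaw":0,"gripper":0.04}]'

```text
clock: 14.88
eef_pos: [0.5267, -0.0096, 0.09]
tool_rot: [0.739, 0.674, 0.0, 0.0]
wrist_force: [-6.3, 0.4, 12.3]
width: 0.671
grip_force: 45.0
```

Contact again. Releasing and rising.

>>> apply_moves --moves '[{"dx":0,"dy":0,"dz":0,"yaw":0,"gripper":0.06},{"dx":0,"dy":0,"dz":0,"yaw":0,"gripper":0.085},{"dx":0,"dy":0,"dz":0,"yaw":0,"gripper":0.085},{"dx":0,"dy":0,"dz":0,"yaw":0,"gripper":0.085},{"dx":0,"dy":0,"dz":0,"yaw":0,"gripper":0.085},{"dx":0,"dy":0,"dz":-0.02,"yaw":0,"gripper":0.085},{"dx":0,"dy":0,"dz":-0.05,"yaw":0,"gripper":0.085},{"dx":0,"dy":0,"dz":-0.1,"yaw":0,"gripper":0.085},{"dx":0,"dy":0,"dz":-0.13,"yaw":0,"gripper":0.085},{"dx":0,"dy":0,"dz":-0.13,"yaw":0,"gripper":0.085}]'

```text
clock: 16.12
eef_pos: [0.5282, -0.0098, 0.2218]
tool_rot: [0.739, 0.673, 0.002, 0.002]
wrist_force: [0.5, -0.0, 0.0]
width: 0.996
grip_force: 0.0
```

```bash
python3 - <<'E'
from h import *
s=telemetry.get_state(); d=snapshot('wrist'); d2=snapshot('scene'); go(.5266,-.0091,.2,1.4775)
print(tray(d,(320,170),120,.114,s)[:2])
a=d['pixels'][40:330,180:460]; b=cv2.resize(d2['pixels'][140:285,220:360],(280,290)); cv2.imwrite('pics/f.png',np.hstack([a,b]))
E
```

```text
t 16.23 tcp [ 0.5262 -0.0096  0.2179] long 1.4778 tilt 0.0001 w 0.0849 F [ 0.3  0.1 -0.6] q6 -0.02
d [0.0005 0.0004 0.0179] yaw 0.0003 alt -3.141
((array([ 0.52672894, -0.00806362]), array([139.77479553,  57.89051437]), np.float64(1.479338448113559)), (array([ 0.52729492, -0.00222201]), np.float64(1.4803183636367372)))
```

View pics/f.png

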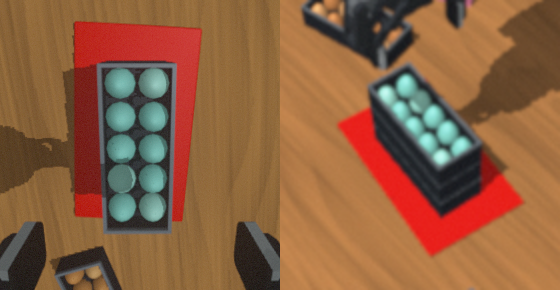

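The crops show one straight, square pile of three trays: the top tray is at (137,147) in the wrist crop, and the stack is at (428,140) in the scene crop. The top tray is within about 1 mm and 0.1° of the middle one, and the gripper is clear.

```bash
python3 -c "
from bench import order
print(order.finish_job())"
```

```text
the job is handed in; nothing more can be done
None
```

Both loose blue-green trays are stacked square on the base tray on the red board, neither brown tray was touched, and the job was handed in at about 16 s; no verdict came back.

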